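# Nip the tube union in the cam clamp

### The job

Two small cam clamps stand on the cart; one has a straight tube union lying in it and the other a tee. Turn the red-handled cam lever of the clamp with the straight union clockwise (seen from above), just far enough that its black rubber nose takes up the gap and pinches the union against the blue fence, the nose pressed in by about a third of its free length; stop well before it is squeezed flush into the steel jaw. Let go, and leave the tee and its clamp alone.

Things in the scene. Friction and masses are not known exactly. Their poses are not given: they have to be found in the camera images.
- cam_u (a joint): lever angle of the clamp that holds the union, rad: 0 = fully open, grows as the lever turns clockwise seen from above, 2.0 = end stop. The steel jaw with its nose advances with it by 7.5 mm per rad (0 at q = 0, 15 mm at 2.0). A stiff pivot (0.2 N m, so about 3 N at the knob) holds it wherever it is left. It starts between 0 and 0.4.
- nose_u (a joint): how far the rubber nose is pushed into the steel jaw, m: 0 = free, standing 7 mm out of the jaw; 0.007 = flush. A spring of 2 N/mm pushes it out; it moves only once it presses on the union.
- knob_u (a point): middle of the red upright round handle at the end of the lever of the union's clamp: a cylinder 16 mm in diameter, 41 mm tall, its top 16 mm above this point and its foot (the flat aluminium lever bar, 12 mm wide) 25 mm below it. It travels on a level circle of 65 mm radius about pivot_u.
- pivot_u (a point): point on the vertical pivot axis of that lever, at the height of knob_u (66 mm above the cart top). The clamp is a grey base plate 66 x 120 x 10 mm, screwed down, with an eccentric steel disc under the lever, a steel jaw and a blue fence; these stand at most 38 mm above the cart top, the lever bar 41 mm and the head of its pivot pin 45 mm.
- face_u (a point): centre of the front face of the black rubber nose (30 mm wide, 13 mm high) of the union's clamp; its y axis is the direction in which the nose advances, away from the pivot towards the union and the fence.
- union_center (a point): centre of the straight steel tube union, 39 mm long, 18 mm across, 20 mm high, lying loose on the base plate crosswise to the nose's travel, 0.3 to 1 mm from the blue fence behind it; the gap to take up lies between it and the nose.
- knob_t (a point): middle of the same red handle on the other, like clamp, which holds the tee: leave it as it is.
- tee_center (a point): centre of the steel tee fitting, 35 x 48 x 18 mm, lying loose in the other clamp: leave it where it is.

How it is judged:
By the outcome, as a careful person would: the job done as asked, in the order asked, and still so for the second after the job is handed in, with the robot touching nothing.
It also fails if it takes over 35 s, if anything falls off the work surface, if the arm or the gripper's body presses on something with over 40 N, if the wrist force passes 120 N, or if a joint passes its speed limit or range.

### The arm

A 7-joint arm with a two-finger parallel gripper is mounted at the origin on a cart in front of the work surface, level with it; the furniture and walls round the work are solid. World frame = base frame: x ahead of the robot, y to its left, z up, the work surface at z = 0. Lengths are in m, angles in rad, forces in N, time in s.
With the tool pointing down it reaches from about 0.425 to 0.825 m from the base axis. Payload 3.6 kg.
Tool frame: the origin (TCP) lies where the fingers leave the gripper's body, on its centre line; the fingertips stand 73 mm ahead of it and the grasp point (between the pads) lies 54 mm ahead of it; z points along the fingers, y is the line along which they close (so a half turn about z gives the same grasp; the last joint's range is limited). The gripper opens to 85 mm and grips with 20 to 120 N. Pads are 22 mm wide; open, the fingers measure 114 mm over their backs; the gripper's body (76 mm by 85 mm) begins 54 mm behind the grasp point. The pads swing forward as they close: fully open they stand 13 mm farther back than shut.
Start: joints at [-1.24, 0.615, -0.013, 1.423, 0.008, 1.103, -0.04], TCP at [0.228, 0.609, 0.304] pointing down, gripper open.
Joint ranges: [-3.12, 3.12], [-0.3, 2.06], [-1.34, 1.32], [0.26, 2.42], [-1.36, 4.5], [0.01, 1.98], [-2.84, 2.84]. Speed limits (rad/s): [2.79, 2.79, 3.14, 3.14, 3.14, 3.14, 3.14].

### API

Orientations are given as a unit quaternion [x, y, z, w].
In Python, from station import arm, snapshot, camera_info, ticket gives the robot as it stands. Calls block until the motion is done:
- arm.movep(position, orientation): joint-space move of the TCP to a pose.
- arm.line_to(position, velocity=0.15, ori=None): straight line of the TCP; ori=None keeps the orientation; velocity is the mean speed in m/s.
- arm.move_j(angles): joint-space move.
- arm.move_gripper(opening, effort=None): opening from 0.0 (shut) to 1.0 (fully open); effort is the grip in N (None keeps the last); returns when the fingers have stopped.
- arm.pause(seconds).
- arm.ik(position, orientation): joint angles nearest the present ones, or None.
- snapshot(name): name is "side" or "top"; returns the picture (384x512x3 uint8, blue, green, red); there is no depth.
- camera_info(name): a dict with "fx", "fy", "cx", "cy" (pixels), "dist_coeffs" ([k1, k2, p1, p2, k3] as OpenCV has them; the pictures are not rectified), "R" (3x3) and "t" (3): a world point X has camera coordinates R X + t. Camera axes: x right, y down, z forward; pixel columns grow to the right and rows downward; lengths in m; the calibration is good to about 2 mm. A picture is of the moment at which its call begins. camera_info takes no time and is no camera call.
A pose or a line that the arm cannot do raises arm.MotionError and nothing moves.
- ticket.finish_job(): hands the job in; it is judged then, once.
Readings, each from a call of its own:
- arm.read_time(): time.
- arm.read_joint_positions(): joint angles.
- arm.read_dq(): joint speeds.
- arm.read_effort(): joint torques, N m.
- arm.read_tool_pos(): TCP position.
- arm.read_eef_rot(): TCP orientation.
- arm.read_ft_force(): force on the tool from outside, world axes, zero at the start.
- arm.read_wrist_torque(): the same for the moment, N m.
- arm.read_opening(): opening from 0.0 (shut) to 1.0 (fully open).
- arm.read_finger_force(): force on a finger pad.
Only numpy, scipy, OpenCV 4.12 (cv2) and the standard library are available. Lean on these libraries where they do the work, as an engineer would, in place of code of your own. Each camera call takes 0.05 s, during which the arm holds its last target. There are 200 camera calls.

## Working session

There is one attempt and no reset: what is moved stays moved. The work goes in short steps, each a Python script; the robot and the scene stay as the last script left them, time stands still between calls to the robot, and variables do not carry over. Pictures are saved under pics/ and viewed, at most 10 in all, crops included, and the job is handed in when it is done.

```bash
mkdir -p pics; ls; python3 - <<'E'
from station import arm, snapshot, camera_info
import cv2, numpy as np
for n in("top","side"):
    im=snapshot(n); cv2.imwrite(f"pics/{n}0.png",im)
    c=camera_info(n); print(n,{k:np.round(v,4).tolist() for k,v in c.items() if k not in("name",)})
    C=-np.array(c["R"]).T@np.array(c["t"]); print("C",C)
a=cv2.resize(cv2.imread("pics/top0.png"),(800,600),interpolation=cv2.INTER_CUBIC);cv2.imwrite("pics/t0.png",a)
a=cv2.resize(cv2.imread("pics/side0.png"),(800,600),interpolation=cv2.INTER_CUBIC);cv2.imwrite("pics/s0.png",a)
print(arm.read_eef_rot(),arm.read_time())
E
```

```text
pics
top {'fx': 466.5656, 'fy': 466.5656, 'cx': 255.7917, 'cy': 190.0752, 'dist_coeffs': [-0.0361, 0.0, 0.0, 0.0, 0.0], 'R': [[-0.0131, -0.9998, 0.0147], [-0.9845, 0.0104, -0.1749], [0.1747, -0.0168, -0.9845]], 't': [-0.0577, 0.5294, 1.0776]}
C [ 0.33219189 -0.04506904  1.15432171]
side {'fx': 364.4598, 'fy': 364.4598, 'cx': 256.8961, 'cy': 191.3492, 'dist_coeffs': [-0.0981, 0.0, 0.0, 0.0, 0.0], 'R': [[0.9636, -0.2672, -0.0028], [-0.17, -0.6047, -0.7781], [0.2062, 0.7502, -0.6282]], 't': [-0.526, 0.1314, 0.8081]}
C [ 0.36252719 -0.66737148  0.60834149]
[ 1.77906350e-01  9.84046697e-01 -1.17702881e-03 -2.09000149e-04] 0.1
```

View pics/t0.png

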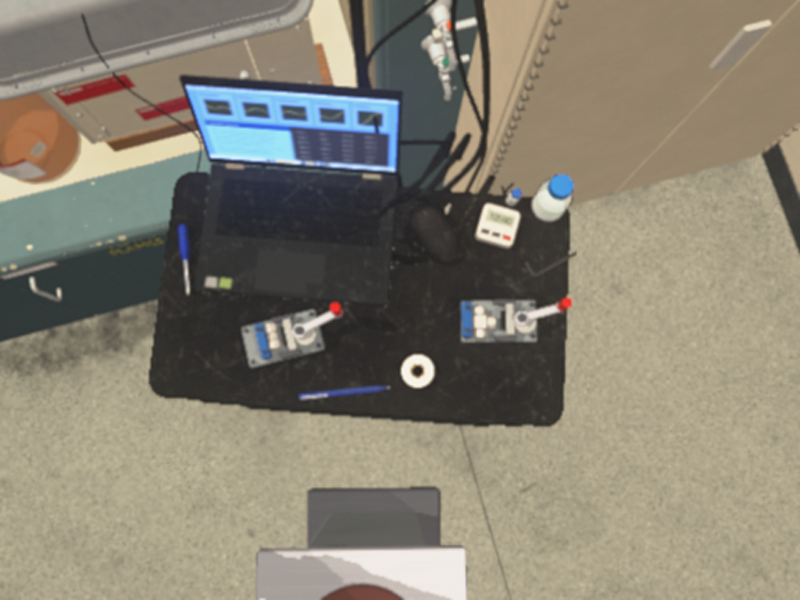

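View pics/s0.png

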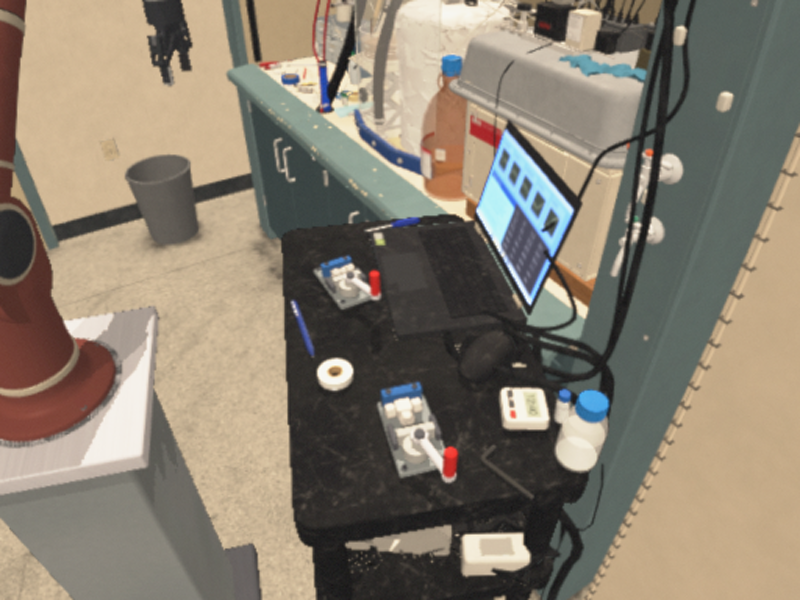

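The top view has one clamp at left, about (284,338) in the 800 px picture, with its red knob at (335,309). The other is at right, about (498,320), with its knob at (566,303). Next I zoom in to tell the tee from the union.

```bash
python3 - <<'E'
import cv2, numpy as np
t=cv2.imread("pics/top0.png");s=cv2.imread("pics/side0.png")
f=lambda im,x,y,w,h:cv2.resize(im[y:y+h,x:x+w],(400,300),interpolation=cv2.INTER_CUBIC)
o=np.vstack([np.hstack([f(t,148,185,80,60),f(t,288,178,80,60)]),np.hstack([f(s,190,155,72,54),f(s,230,240,80,60)])])
cv2.imwrite("pics/z0.png",o)
E
```

```text
(no output)
```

View pics/z0.png

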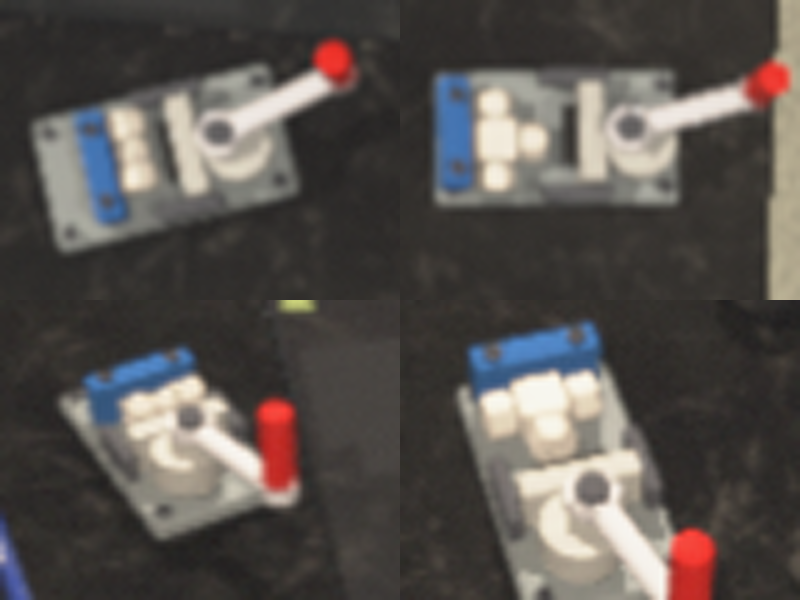

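The left clamp has the straight union (three beads, crop left) and the right one has the tee. Next I triangulate the knob and pivot pin of the left clamp and rectify its image.

```bash
cat > h.py <<'E'
from station import arm, snapshot, camera_info
import cv2, numpy as np
I={n:camera_info(n) for n in("top","side")}
for c in I.values():
    c["K"]=np.array([[c["fx"],0,c["cx"]],[0,c["fy"],c["cy"]],[0,0,1]]); c["R"]=np.array(c["R"]);c["t"]=np.array(c["t"]);c["d"]=np.array(c["dist_coeffs"]);c["C"]=-c["R"].T@c["t"]
def ray(n,p):
    c=I[n];u=cv2.undistortPoints(np.array([[p]],float),c["K"],c["d"])[0,0]
    v=c["R"].T@np.array([u[0],u[1],1]);return c["C"],v/np.linalg.norm(v)
def plane(n,p,z):
    C,v=ray(n,p);return C+v*(z-C[2])/v[2]
def tri(pt,ps):
    A=np.zeros((3,3));b=np.zeros(3);L=[ray("top",pt),ray("side",ps)]
    for C,v in L: M=np.eye(3)-np.outer(v,v);A+=M;b+=M@C
    X=np.linalg.solve(A,b);return X,max(np.linalg.norm(np.cross(X-C,v)) for C,v in L)
def proj(n,X):
    c=I[n];return cv2.projectPoints(np.array(X,float).reshape(-1,1,3),cv2.Rodrigues(c["R"])[0],c["t"],c["K"],c["d"])[0][:,0]
def blob(m,near,r=25):
    n,l,s,ce=cv2.connectedComponentsWithStats(m.astype(np.uint8))
    k=[i for i in range(1,n) if s[i,4]>3 and np.hypot(*(ce[i]-near))<r]
    i=max(k,key=lambda i:s[i,4]);return ce[i],s[i],np.argwhere(l==i)[:,::-1]
def red(im):
    f=im.astype(int);return (f[...,2]>110)&(f[...,2]>1.8*f[...,1])&(f[...,2]>1.8*f[...,0])
def avg(n,k=6): return np.mean([snapshot(n).astype(float) for _ in range(k)],0)
E
python3 - <<'E'
from h import *
t=cv2.imread("pics/top0.png");s=cv2.imread("pics/side0.png")
a,sa,_=blob(red(t),(214.6,197));b,sb,_=blob(red(s),(240,182))
print("knob px",a,sa,b,sb); print("knob tri",tri(a,b))
def dark(im,box):
    x,y,w,h=box;g=cv2.resize(cv2.cvtColor(im[y:y+h,x:x+w],cv2.COLOR_BGR2GRAY),None,fx=4,fy=4,interpolation=cv2.INTER_CUBIC)
    m=g.astype(float);wt=np.clip(np.percentile(m,60)-m,0,None);yy,xx=np.mgrid[:m.shape[0],:m.shape[1]]
    return np.array([(wt*xx).sum()/wt.sum()/4+x-.375,(wt*yy).sum()/wt.sum()/4+y-.375])
p=dark(t,(189,208,6,6)); q=dark(s,(221,173,6,6));print("pin",p,q,tri(p,q))
P=tri(p,q)[0];K=tri(a,b)[0];print("r",np.hypot(*(K-P)[:2]))
# blue fence
for im,n,near in((t,"top",(168,218)),(s,"side",(215,170))):
    f=im.astype(int);m=(f[...,0]>90)&(f[...,0]>1.6*f[...,2]);c,st,pts=blob(m,near);print("fence",n,c,st,cv2.minAreaRect(pts.astype(np.float32)))
# base plate: quad corners via top, z=.01
for u,v in((34,122),(268,66),(298,190),(62,250)): print("plate",plane("top",(148+u/5-.4,185+v/5-.4),.01))
E
```

```text
knob px [214.59259259 196.72222222] [211 193   8   9  54] [239.32653061 180.03061224] [236 173   8  16  98]
knob tri (array([0.51042247, 0.03381157, 0.06682024]), np.float64(0.00010045309386296064))
pin [191.26719693 211.08222248] [223.7044111  175.82415444] (array([0.48064846, 0.09110895, 0.04467545]), np.float64(0.0009268858025636987))
r 0.0645715163864243
fence top [167.57798165 217.93577982] [163 207  10  22 109] ((167.52352905273438, 217.60586547851562), (22.235374450683594, 5.531727313995361), 77.47119140625)
fence side [213.74311927 168.88073394] [205 164  20  13 109] ((215.23287963867188, 169.2876739501953), (8.895127296447754, 20.131078720092773), 69.44395446777344)
plate [0.49047564 0.18650342 0.01      ]
plate [0.51727202 0.07114147 0.01      ]
plate [0.45536084 0.05597286 0.01      ]
plate [0.42713281 0.17129746 0.01      ]
```

Heights check out: knob 66.8 mm, pin 44.7 mm, lever radius 64.6 mm. Next is a rectified close-up of the clamp from averaged frames.

```bash
cat >> h.py <<'E'
P0=np.array([.48065,.09111]); NY=np.array([-.232,.973]);NY/=np.linalg.norm(NY); NX=np.array([NY[1],-NY[0]])  # nose dir, across
def rect(im,n,z,s=5,y0=-30,y1=110,x0=-35,x1=35):
    "rows: across (mm*s), cols: along nose dir from pivot (mm*s), on plane z"
    Y,X=np.meshgrid(np.arange(y0,y1,1/s),np.arange(x0,x1,1/s))
    W=P0+Y[...,None]*1e-3*NY+X[...,None]*1e-3*NX
    W=np.concatenate([W,np.full(Y.shape+(1,),z)],-1)
    p=proj(n,W).reshape(Y.shape+(2,)).astype(np.float32)
    return cv2.remap(im.astype(np.float32),p[...,0],p[...,1],cv2.INTER_CUBIC)
E
python3 - <<'E'
from h import *
t=avg("top",6);s=avg("side",6);np.save("t0.npy",t);np.save("s0.npy",s)
a=rect(t,"top",.03);b=rect(s,"side",.03)
cv2.imwrite("pics/r0.png",np.clip(np.vstack([a[50:300],b[50:300]]),0,255).astype(np.uint8))
g=a.mean(2); 
for lo,hi in((-13,-9),(-4,4),(9,13)):
    pr=g[(lo+35)*5:(hi+35)*5].mean(0)[::5]; print(lo,hi,[(int(y),int(v)) for y,v in zip(range(-30,110),pr) if 8<=y<=75])
E
```

```text
-13 -9 [(8, 188), (9, 177), (10, 167), (11, 160), (12, 162), (13, 172), (14, 186), (15, 199), (16, 205), (17, 206), (18, 207), (19, 208), (20, 205), (21, 199), (22, 189), (23, 166), (24, 141), (25, 111), (26, 85), (27, 69), (28, 63), (29, 70), (30, 83), (31, 93), (32, 103), (33, 115), (34, 124), (35, 139), (36, 155), (37, 170), (38, 185), (39, 193), (40, 202), (41, 206), (42, 209), (43, 215), (44, 220), (45, 226), (46, 231), (47, 232), (48, 231), (49, 225), (50, 206), (51, 184), (52, 158), (53, 134), (54, 119), (55, 109), (56, 110), (57, 114), (58, 117), (59, 119), (60, 120), (61, 120), (62, 120), (63, 120), (64, 121), (65, 123), (66, 126), (67, 130), (68, 134), (69, 137), (70, 142), (71, 145), (72, 148), (73, 152), (74, 155), (75, 159)]
-4 4 [(8, 163), (9, 180), (10, 194), (11, 203), (12, 206), (13, 206), (14, 203), (15, 203), (16, 204), (17, 205), (18, 205), (19, 207), (20, 205), (21, 201), (22, 191), (23, 172), (24, 147), (25, 117), (26, 89), (27, 72), (28, 65), (29, 70), (30, 81), (31, 90), (32, 99), (33, 106), (34, 112), (35, 122), (36, 135), (37, 150), (38, 166), (39, 178), (40
[... 437 characters left out ...]
9), (12, 150), (13, 166), (14, 182), (15, 197), (16, 204), (17, 205), (18, 206), (19, 207), (20, 204), (21, 199), (22, 189), (23, 169), (24, 147), (25, 119), (26, 93), (27, 76), (28, 67), (29, 71), (30, 80), (31, 88), (32, 96), (33, 105), (34, 110), (35, 121), (36, 132), (37, 145), (38, 160), (39, 170), (40, 181), (41, 187), (42, 191), (43, 197), (44, 202), (45, 206), (46, 209), (47, 208), (48, 202), (49, 192), (50, 173), (51, 153), (52, 133), (53, 116), (54, 108), (55, 105), (56, 107), (57, 112), (58, 115), (59, 117), (60, 118), (61, 119), (62, 119), (63, 120), (64, 120), (65, 122), (66, 125), (67, 128), (68, 132), (69, 136), (70, 140), (71, 143), (72, 147), (73, 151), (74, 155), (75, 159)]
```

View pics/r0.png

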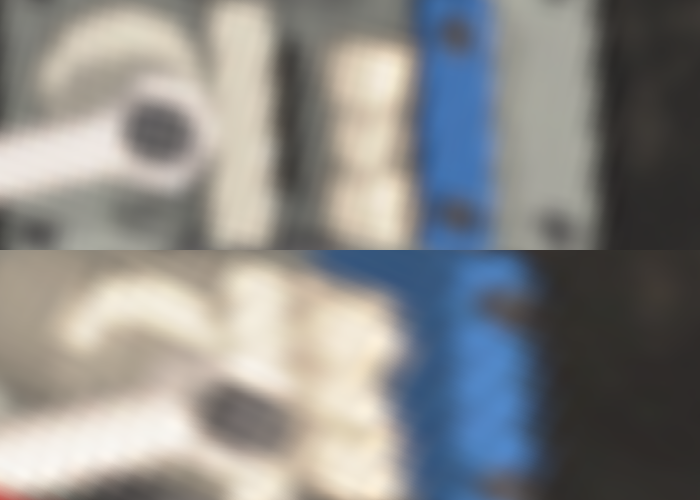

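The rectified top view (z = 30 mm plane, mm from the pivot) puts the jaw front near 24, the black nose at 25–30, the union at about 34–52 and the fence front near 52–53. So about 5.5 mm of jaw travel is needed, roughly 0.75 rad. I check IK for a push that straddles the knob and print the fence profile.

```bash
cat >> h.py <<'E'
from scipy.spatial.transform import Rotation as Ro
KZ=.123; RAD=.065; PHI0=np.arctan2(.51042-.48065,-(.03381-.09111))-np.pi/2  # lever angle at start
def pose(phi,sg=1,z=KZ):
    y=sg*np.array([np.sin(phi),-np.cos(phi),0]);zz=np.array([0,0,-1.]);x=np.cross(y,zz)
    p=np.r_[P0+RAD*np.array([np.cos(phi),np.sin(phi)]),z]
    return p.tolist(),Ro.from_matrix(np.c_[x,y,zz]).as_quat().tolist()
E
python3 - <<'E'
from h import *
print(PHI0)
for sg in(1,-1):
    for d in(0,-.5,-.9,-1.2):
        for z in (KZ,.2):
            q=arm.ik(*pose(PHI0+d,sg,z)); print(sg,d,z,None if q is None else np.round(q,2))
a=rect(np.load("t0.npy"),"top",.03)
for lo,hi in((-25,-22),(21,24)):
    r=a[(lo+35)*5:(hi+35)*5].mean(0)[::5]; print(lo,[(y,int(v[0]),int(v[2])) for y,v in zip(range(-30,110),r) if 44<=y<=75])
r=a[26*5:44*5].mean(0)[::5];print("mid",[(y,int(v[0]),int(v[2])) for y,v in zip(range(-30,110),r) if 44<=y<=72])
E
```

```text
-1.0916342738239875
1 0 0.123 [-0.74  0.99  1.13  2.02 -1.15  0.98 -1.65]
1 0 0.2 [-0.76  0.82  1.13  1.96 -0.91  0.99 -1.84]
1 -0.5 0.123 [ 0.18  0.67 -0.41  2.08  0.55  0.5   2.47]
1 -0.5 0.2 [ 0.19  0.53 -0.43  2.02  0.35  0.66  2.66]
1 -0.9 0.123 [ 0.09  0.64 -0.31  2.14  0.45  0.42  2.14]
1 -0.9 0.2 [ 0.1   0.49 -0.3   2.08  0.25  0.6   2.34]
1 -1.2 0.123 [ 0.02  0.62 -0.24  2.19  0.38  0.38  1.88]
1 -1.2 0.2 [ 0.01  0.46 -0.22  2.12  0.18  0.57  2.08]
-1 0 0.123 [-0.21  0.67  0.15  2.   -0.2   0.48  0.57]
-1 0 0.2 [-0.26  0.55  0.23  1.95 -0.19  0.67  0.57]
-1 -0.5 0.123 [-0.24  0.65  0.21  2.09 -0.31  0.43  0.19]
-1 -0.5 0.2 [-0.33  0.52  0.33  2.03 -0.28  0.63  0.17]
-1 -0.9 0.123 [-0.29  0.63  0.25  2.16 -0.39  0.39 -0.15]
-1 -0.9 0.2 [-0.4   0.5   0.41  2.1  -0.34  0.6  -0.18]
-1 -1.2 0.123 [-0.33  0.63  0.27  2.2  -0.45  0.37 -0.41]
-1 -1.2 0.2 [-0.47  0.49  0.46  2.14 -0.39  0.59 -0.45]
-25 [(44, 117, 123), (45, 119, 124), (46, 120, 126), (47, 119, 126), (48, 118, 123), (49, 115, 119), (50, 112, 110), (51, 107, 98), (52, 106, 85), (53, 112, 71), (54, 123, 62), (55, 138, 5
[... 569 characters left out ...]
0, 155, 74), (61, 151, 74), (62, 148, 73), (63, 148, 73), (64, 150, 73), (65, 153, 77), (66, 154, 83), (67, 154, 94), (68, 152, 107), (69, 148, 120), (70, 145, 134), (71, 143, 142), (72, 143, 148), (73, 144, 154), (74, 146, 155), (75, 146, 155)]
mid [(44, 191, 225), (45, 194, 228), (46, 194, 227), (47, 188, 223), (48, 177, 213), (49, 161, 195), (50, 146, 175), (51, 131, 152), (52, 120, 126), (53, 118, 103), (54, 125, 82), (55, 138, 69), (56, 153, 63), (57, 165, 63), (58, 173, 66), (59, 177, 68), (60, 178, 68), (61, 178, 68), (62, 178, 68), (63, 178, 68), (64, 179, 69), (65, 179, 73), (66, 176, 82), (67, 172, 95), (68, 165, 109), (69, 157, 124), (70, 149, 136), (71, 145, 146), (72, 145, 153)]
```

Fence front comes out near 53.6–54.4 mm, so the required advance is between 5.7 and 7.7 mm. A first stage of about 0.65 rad is safe, then I look again.

```bash
cat >> h.py <<'E'
def sweep(a,b,n,v=.06):
    for phi in np.linspace(a,b,n+1)[1:]:
        p,o=pose(phi,-1); arm.line_to(p,v,o)
        f=arm.read_ft_force(); print(round(phi-PHI0,3),np.round(f,1),round(float(arm.read_finger_force()),1))
        if np.linalg.norm(f)>20: print("STOP");break
E
python3 - <<'E'
from h import *
arm.movep(*pose(PHI0,-1,.2)); arm.move_gripper(.31,20)
print(arm.read_time(),arm.read_opening(),arm.read_tool_pos())
cv2.imwrite("pics/side1.png",snapshot("side"))
arm.line_to(pose(PHI0,-1)[0],.12); print(np.round(arm.read_ft_force(),1))
s=snapshot("side"); cv2.imwrite("pics/s1.png",cv2.resize(s[110:230,170:330],(800,600),interpolation=cv2.INTER_CUBIC))
print(arm.read_time())
E
```

```text
3.6167 0.31206113011476744 [0.51062598 0.03340052 0.1999944 ]
[-0.9 -0.3 -0.3]
4.5083
```

View pics/s1.png

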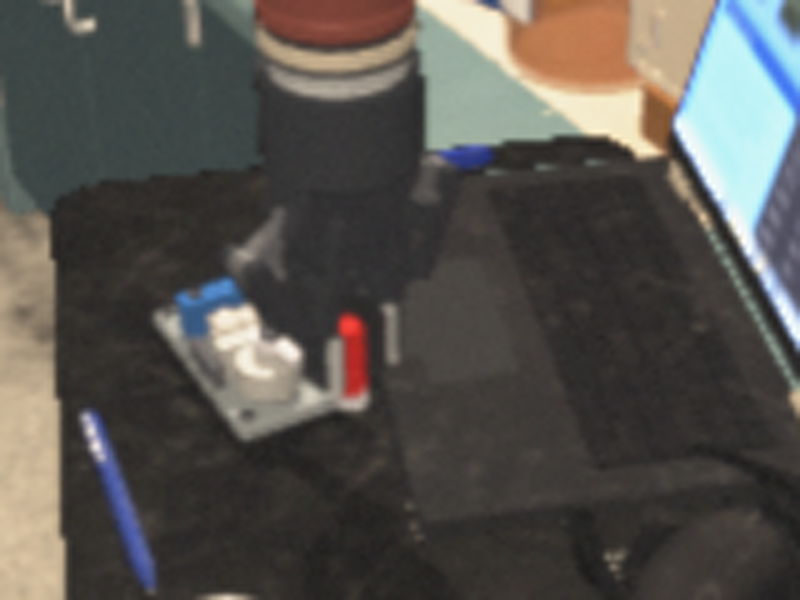

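The knob (red, 352,355) stands between the fingers. Now the first stage of the sweep, then back off, raise, move clear and look.

```bash
cat >> h.py <<'E'
def clear(phi,sgn=1):
    arm.line_to(pose(phi+sgn*.06*0+(.05*sgn),-1)[0],.05,pose(phi+.05*sgn,-1)[1])
    p=pose(phi+.05*sgn,-1,.18)[0]; arm.line_to(p,.15)
    print("ft free",np.round(arm.read_ft_force(),1))
    q=list(arm.read_joint_positions()); q[0]-=.75; arm.move_j(q)   # swing left, out of view
def look(tag):
    t=avg("top",6);s=avg("side",6);np.save(f"t{tag}.npy",t);np.save(f"s{tag}.npy",s)
    a=rect(t,"top",.03);b=rect(s,"side",.03)
    cv2.imwrite(f"pics/r{tag}.png",np.clip(np.vstack([a[50:300],b[50:300]]),0,255).astype(np.uint8))
    k,_,_=blob(red(t),(205,220),40);k2,_,_=blob(red(s),(232,188),40);K,e=tri(k,k2)
    phi=np.arctan2(*(K[:2]-P0)[::-1]);print("knob",K,e,"dphi",phi-PHI0,"r",np.hypot(*(K[:2]-P0)))
    g=a.mean(2)[22*5:48*5].mean(0)[::5];print([(y,int(v)) for y,v in zip(range(-30,110),g) if 18<=y<=60])
E
python3 - <<'E'
from h import *
sweep(PHI0,PHI0-.73,8)
clear(PHI0-.73); print(arm.read_time(),arm.read_tool_pos())
look("1"); print(arm.read_time())
E
```

```text
-0.091 [-0.8  0.2  0.4] 0.0
-0.183 [2.6 0.2 1.8] 1.0
-0.274 [2.6 0.3 1.1] 1.3
-0.365 [ 3.8 -1.3  1. ] 1.2
-0.456 [2.7 0.3 1.2] 1.0
-0.547 [ 1.3 -1.1  1.3] 0.9
-0.639 [ 1.8 -1.4  1.5] 0.9
-0.73 [ 2.1 -0.1 -0.1] 0.9
ft free [-0.3 -0.4 -1. ]
8.5833 [0.32389016 0.3374174  0.17956606]
knob [0.46961669 0.02782115 0.06505583] 0.0001736567869611358 dphi -0.6517601373067212 r 0.0642433872653712
[(18, 177), (19, 190), (20, 200), (21, 204), (22, 206), (23, 207), (24, 207), (25, 205), (26, 200), (27, 189), (28, 169), (29, 143), (30, 113), (31, 86), (32, 71), (33, 69), (34, 81), (35, 103), (36, 126), (37, 148), (38, 167), (39, 181), (40, 190), (41, 196), (42, 201), (43, 206), (44, 210), (45, 214), (46, 215), (47, 211), (48, 202), (49, 188), (50, 170), (51, 149), (52, 129), (53, 114), (54, 105), (55, 103), (56, 107), (57, 112), (58, 117), (59, 119), (60, 120)]
9.1833
```

View pics/r1.png

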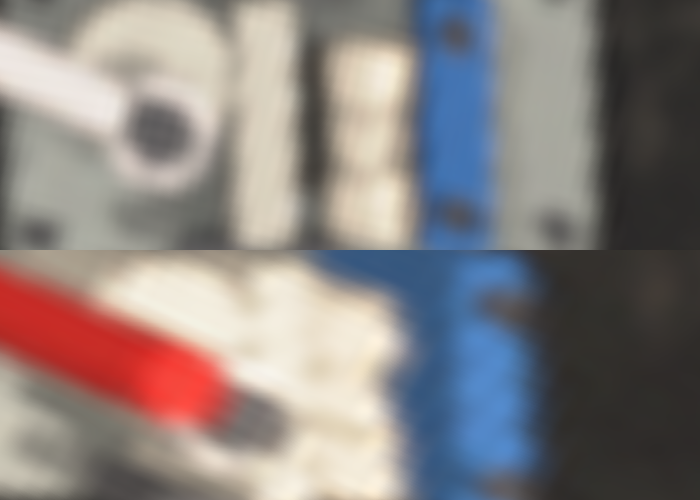

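The jaw advanced 4.9 mm, as the 0.652 rad of lever turn predicts, and the nose now stands about at the union. I check whether the union has shifted between the two looks.

```bash
cat >> h.py <<'E'
def cross(pr,y,lev,lo,hi,up):
    for i in range(len(y)-1):
        if lo<=y[i]<=hi and ((pr[i]<lev<=pr[i+1]) if up else (pr[i]>=lev>pr[i+1])): return y[i]+(lev-pr[i])/(pr[i+1]-pr[i])/5
    return np.nan
def edges(tag):
    a=rect(np.load(f"t{tag}.npy"),"top",.03);y=np.arange(-30,110,.2);out=[]
    for lo,hi in((-16,-8),(-4,4),(8,16)):
        r=a[(lo+35)*5:(hi+35)*5].mean(0);R=r[:,2];G=r.mean(1)
        out.append([cross(G,y,140,20,36,False),cross(G,y,150,34,42,True),cross(R,y,150,46,56,False),cross(R,y,180,46,56,False)])
    print(tag,"jaw,unionfront,unionback150,180\n",np.round(out,2),np.round(np.mean(out,0),2))
def ushift(t1,t2):
    f=lambda t:rect(np.load(f"t{t}.npy"),"top",.03)[15*5:55*5,(41+30)*5:(53+30)*5,2].astype(np.float32)
    a,b=f(t1),f(t2); gx=cv2.Sobel(a,cv2.CV_32F,1,0,scale=1/8)[:,5:-5];d=((a+0)-b)[:,5:-5]
    print("LK shift mm",(gx*d).sum()/(gx*gx).sum()/5)
E
python3 - <<'E'
from h import *
edges("0");edges("1");ushift("0","1")
E
```

```text
0 jaw,unionfront,unionback150,180
 [[24.22 35.94 52.33 51.33]
 [24.26 36.95 50.8  49.5 ]
 [24.53 36.81 51.77 50.62]] [24.34 36.57 51.63 50.49]
1 jaw,unionfront,unionback150,180
 [[29.13 36.5  52.32 51.33]
 [29.06 37.24 50.79 49.5 ]
 [29.33 37.04 51.76 50.61]] [29.17 36.93 51.62 50.48]
LK shift mm -0.0061184843
```

Edge repeatability is about 0.01 mm, and the union has not moved. A small step of +0.12 rad (0.9 mm) will show the contact.

```bash
cat >> h.py <<'E'
def step(cur,target,tag,n=2):
    p,o=pose(PHI0+cur,-1,.18);arm.movep(p,o);arm.line_to(pose(PHI0+cur,-1)[0],.15)
    sweep(PHI0+cur,PHI0+target-.078,n)
    clear(PHI0+target-.078);look(tag);edges(tag);ushift("0",tag);print("time",arm.read_time())
E
python3 -c "
from h import *
step(-.652,-.772,'2')"
```

```text
-0.751 [0.5 0.2 0.2] 0.0
-0.85 [ 2.2 -0.5  1.3] 1.0
ft free [-0.6  0.2  0.1]
knob [0.46398462 0.02905935 0.06469404] 0.00034056483140828105 dphi -0.7415470980675305 r 0.06424965411455211
[(18, 168), (19, 182), (20, 194), (21, 202), (22, 205), (23, 206), (24, 207), (25, 207), (26, 204), (27, 197), (28, 183), (29, 162), (30, 134), (31, 103), (32, 81), (33, 72), (34, 78), (35, 97), (36, 121), (37, 145), (38, 165), (39, 180), (40, 190), (41, 196), (42, 201), (43, 206), (44, 210), (45, 214), (46, 215), (47, 211), (48, 202), (49, 188), (50, 170), (51, 149), (52, 129), (53, 114), (54, 105), (55, 103), (56, 107), (57, 112), (58, 117), (59, 119), (60, 120)]
2 jaw,unionfront,unionback150,180
 [[29.63 36.79 52.32 51.32]
 [29.86 37.34 50.8  49.5 ]
 [29.95 37.22 51.76 50.61]] [29.81 37.12 51.63 50.48]
LK shift mm -0.0065521374
time 14.1917
```

```bash
python3 -c "
from h import *
step(-.735,-.93,'3')"
```

```text
-0.871 [ 0.1 -1.2  0.3] 0.2
-1.008 [ 2.1 -1.7  1.6] 1.2
ft free [-0.3  0.7 -0. ]
knob [0.45410302 0.03318921 0.06393186] 8.723808716748315e-05 dphi -0.9089236126918308 r 0.06371467966561425
[(18, 157), (19, 168), (20, 181), (21, 193), (22, 201), (23, 205), (24, 206), (25, 207), (26, 207), (27, 205), (28, 199), (29, 187), (30, 166), (31, 138), (32, 109), (33, 89), (34, 84), (35, 96), (36, 118), (37, 142), (38, 164), (39, 179), (40, 190), (41, 196), (42, 200), (43, 205), (44, 210), (45, 213), (46, 214), (47, 211), (48, 202), (49, 188), (50, 170), (51, 150), (52, 130), (53, 115), (54, 106), (55, 104), (56, 107), (57, 112), (58, 117), (59, 119), (60, 120)]
3 jaw,unionfront,unionback150,180
 [[31.06 36.82 52.35 51.34]
 [30.98 37.44 50.8  49.5 ]
 [31.11 37.37 51.78 50.63]] [31.05 37.21 51.64 50.49]
LK shift mm 0.014451836
time 19.25
```

The union has still barely moved (0.02 mm), so compression is about 0. Next step is +0.17 rad (about 1.25 mm), with fewer side frames to save time.

```bash
sed -i 's/s=avg("side",6)/s=avg("side",2)/' h.py; python3 -c "
from h import *
step(-.90,-1.10,'4')"
```

```text
-1.039 [ 0.8 -1.3  1.1] 0.3
-1.178 [ 1.8 -1.7  1.7] 1.2
ft free [ 0.3 -0.5 -0.1]
knob [0.444501   0.03836837 0.06432147] 7.468044504821614e-05 dphi -1.0800205986037401 r 0.06394083300057504
[(18, 158), (19, 161), (20, 167), (21, 178), (22, 190), (23, 199), (24, 204), (25, 206), (26, 207), (27, 207), (28, 205), (29, 201), (30, 190), (31, 171), (32, 146), (33, 120), (34, 103), (35, 103), (36, 118), (37, 140), (38, 162), (39, 179), (40, 190), (41, 196), (42, 201), (43, 206), (44, 211), (45, 214), (46, 215), (47, 211), (48, 202), (49, 188), (50, 170), (51, 150), (52, 131), (53, 116), (54, 107), (55, 104), (56, 107), (57, 112), (58, 117), (59, 119), (60, 120)]
4 jaw,unionfront,unionback150,180
 [[32.16 36.91 52.34 51.33]
 [32.22 37.53 50.82 49.49]
 [32.28 37.44 51.79 50.63]] [32.22 37.29 51.65 50.48]
LK shift mm 0.0155815305
time 24.0667
```

View pics/r4.png

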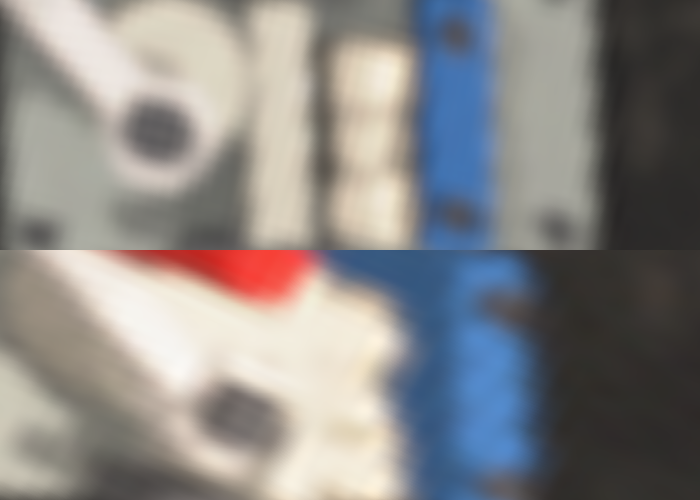

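The union still reads as unmoved, but the fence geometry says the nose should be touching. I compare the raw pixels of all the looks and measure the jaw and fence heights; this costs no robot time.

```bash
python3 - <<'E'
from h import *
T=[np.load(f"t{i}.npy") for i in range(5)];S=[np.load(f"s{i}.npy") for i in range(5)]
x,y,w,h=164,200,32,30
print("noise std",[np.abs(T[i][230:260,165:185]-T[0][230:260,165:185]).mean().round(2) for i in range(5)])
r0=[np.clip(cv2.resize(t[y:y+h,x:x+w],(260,244),interpolation=cv2.INTER_NEAREST),0,255) for t in(T[0],T[2],T[4])]
d=[np.clip(128+4*cv2.resize((T[i]-T[j])[y:y+h,x:x+w],(260,244),interpolation=cv2.INTER_NEAREST),0,255) for i,j in((2,0),(3,2),(4,3))]
cv2.imwrite("pics/d.png",np.vstack([np.hstack(r0),np.hstack(d)]).astype(np.uint8))
sx,sy,sw,sh=203,158,40,30
r=[np.clip(cv2.resize(s[sy:sy+sh,sx:sx+sw],(390,292),interpolation=cv2.INTER_NEAREST),0,255) for s in(S[0],S[4])]
d=[np.clip(128+4*cv2.resize((S[i]-S[j])[sy:sy+sh,sx:sx+sw],(390,292),interpolation=cv2.INTER_NEAREST),0,255) for i,j in((3,0),(4,3))]
cv2.imwrite("pics/d2.png",np.vstack([np.hstack(r),np.hstack(d)]).astype(np.uint8))
E
```

```text
noise std [np.float64(0.0), np.float64(0.34), np.float64(0.33), np.float64(0.33), np.float64(0.34)]
```

View pics/d.png

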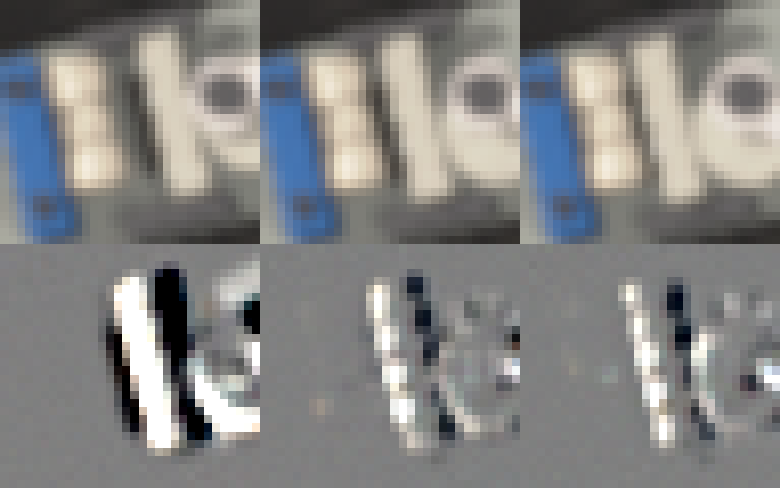

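View pics/d2.png

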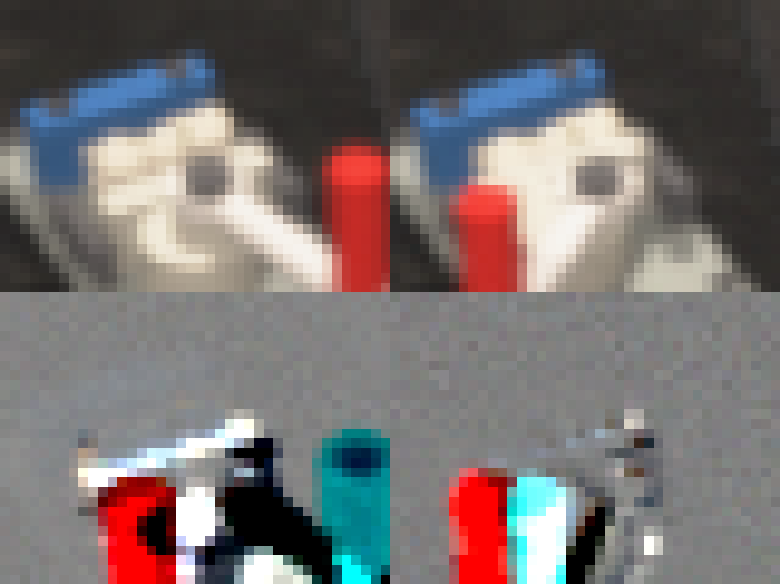

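The difference pictures (lower row of d.png) show a dark leading band, the nose front advancing, only up to about look 2. From look 2 to 4 only the jaw advances while the union shows single-pixel flips, so the nose has been compressing since about then. I quantify the visible nose length with a blur-independent intensity integral.

```bash
python3 - <<'E'
from h import *
y=np.arange(-30,110,.2);J=[];I=[]
for i in range(5):
    a=rect(np.load(f"t{i}.npy"),"top",.03).mean(2)[(35-12)*5:(35+12)*5]; g=a.mean(0)
    j=cross(g,y,140,20,36,False); g2=np.where(y<j-5,207,g); m=(y>18)&(y<43)
    # jaw advance by outside-of-nose-independent measure: back+front handled by lever
    J.append(j);I.append(g2[m].sum()*.2)
J=np.array(J);I=np.array(I);dJ=np.diff(J);dI=np.diff(I);print("J",J.round(2),"dI",dI.round(1),"dI/dJ",(dI/dJ).round(1))
q=np.array([0,.652,.742,.909,1.080])*7.5;print("lever adv",q.round(2),"J adv",(J-J[0]).round(2))
for N in(45,55,65):
  for B in(105,):
    for JJ in (J,q): 
        dJ=np.diff(JJ);dF=((207-N)*dJ-dI)/(B-N);print(N,B,"dF",dF.round(2),"c",(JJ[-1]-JJ[0]-dF.sum()).round(2))
# tee clamp: fence/jaw/plate raw for heights
E
```

```text
J [24.3  29.11 29.81 30.92 32.24] dI [487.1  81.1 155.9 175.7] dI/dJ [101.2 116.2 140.4 133.2]
lever adv [0.   4.89 5.56 6.82 8.1 ] J adv [0.   4.81 5.51 6.62 7.94]
45 105 dF [4.87 0.53 0.4  0.63] c 1.5
45 105 dF [5.08 0.47 0.78 0.53] c 1.23
55 105 dF [4.89 0.5  0.26 0.5 ] c 1.8
55 105 dF [5.12 0.43 0.69 0.38] c 1.47
65 105 dF [4.9  0.45 0.04 0.29] c 2.25
65 105 dF [5.18 0.37 0.55 0.16] c 1.84
```

By these estimates the nose is pressed in by about 2.0 mm (estimates run 1.5–2.7 mm, target 2.3 mm), and the geometric limit is 2.85 mm, well short of flush. The lever holds, the arm is clear and time is 24 s, so I hand in.

```bash
python3 -c "
from station import arm,ticket
print(arm.read_tool_pos(),arm.read_ft_force(),arm.read_time()); print(ticket.finish_job())"
```

```text
[0.29573994 0.32935033 0.17961683] [-0.02147349  0.71799772 -0.11582724] 24.0667
the job is handed in; nothing more can be done
None
```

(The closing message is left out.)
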